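# Make up two camera kits

## Robot

A 7-joint arm with a two-finger parallel gripper is mounted at the origin on a cart in front of the work surface, level with it; the furniture and walls round the work are solid. World frame = base frame: x ahead of the robot, y to its left, z up, the work surface at z = 0. Lengths are in m, angles in rad, forces in N, time in s.
With the tool pointing down it reaches from about 0.425 to 0.925 m from the base axis. Payload 6.8 kg.
Tool frame: the origin (TCP) lies between the finger pads; the fingertips stand 17 mm ahead of it and the grasp point (between the pads) lies 2 mm behind it; z points along the fingers, x is the direction in which the jaws open and shut, and the axes are right-handed (so a half turn about z gives the same grasp; the last joint's range is limited). The gripper opens to 85 mm and grips with 20 to 120 N. Pads are 22 mm wide; open, the fingers measure 114 mm over their backs; the gripper's body (76 mm by 85 mm) begins 54 mm behind the grasp point. The pads swing forward as they close: fully open they stand 13 mm farther back than shut.
Start: joints at [-1.416, 0.477, 0.022, 1.555, -0.011, 1.109, -0.083], TCP at [0.175, 0.652, 0.248] pointing down, gripper open.
Joint ranges: [-2.96, 2.96], [-0.34, 2.1], [-1.41, 1.46], [0.24, 2.44], [-1.37, 4.51], [0.17, 1.92], [-2.96, 2.96]. Speed limits (rad/s): [2.39, 2.39, 3.14, 3.14, 3.14, 3.14, 3.14].

## Interface

Orientations are given as a unit quaternion [w, x, y, z].
In Python, from station import readout, read_camera, get_calibration, bot, models gives the robot as it stands.
- The arm moves only by the tool carry_out, never from a script. Its argument "deltas" is a list of rows, each a list of 2 entries, a list of its own where there are three numbers: the shift along the tool's x, y, z in cm, then the turn about the tool's z in degrees. A call has 1 to 10 rows; each row is the pose to reach, as a shift and turn from the pose measured when the call began, along the tool's axes at that moment; what a row does not reach only later rows make up. A row lasts 1/8 s, in which the tool goes at most 62.5 mm and 10.7 degrees, less where a joint would pass 70% of its speed; a pose out of reach is approached as far as the arm can. A call with a gripper value outside its range is refused whole. "hand" is the opening, from 0 (shut) to 1 (fully open), set as the call begins (left out, the last holds). The fingers move at their own pace and stop on an object; "newtons" is the grip in N (left out, the last holds). Time passes only in rows, so rows that repeat a pose let the fingers close. It gives the time, the measured TCP pose, the force and the opening at its end, in the units of the state.
- readout.get_obs(): the state, without advancing time (a new reading comes with each control period).
- read_camera(name): name is "side" or "top" or "wrist"; returns the picture (400x640x3 uint8, red, green, blue); there is no depth.
- get_calibration(name): a dict with "fov_y" (degrees; the focal length in pixels is half the picture's height over the tangent of half this angle, whatever the lens; pixels are square), "cx", "cy" (the principal point, pixels), "world_from_camera" (4x4, takes a point from camera to world coordinates). Camera axes: x right, y down, z forward; pixel columns grow to the right and rows downward; lengths in m; the calibration is good to about 2 mm. A picture is of the moment at which its call begins: read the wrist's pose just before it. get_calibration takes no time and is no camera call; for the wrist camera it gives the pose at the moment of the call.
- bot.hand_in(): hands the job in, once; it reports no verdict.
Trained networks look in the newest picture that a camera, given by its name, has taken for a name from the list of things; names that differ only in an ending like _2 or _b are one class to them, and where a whole thing is asked for, a point or a joint stands for the part that bears it (a point fixed in the world has none). Each returns a list of dicts, best first, with "score" (0 to 1); they miss things now and then, are a little off and sometimes report something else, mostly with a low value. They report only what shows in the picture. A call takes as long as a camera call. They do not tell look-alikes from the thing itself.
- models.spot_in(query, camera): "centre" ([row, column] in pixels, amid what is visible of it).
The state is a dict: "t": time; "q": joint angles; "joint_vel": joint speeds; "joint_torque": joint torques, N m; "eef_pos": TCP position; "tool_rot": TCP orientation; "contact_force": force on the tool from outside, world axes, zero at the start; "torque": the same for the moment, N m; "gripper_width": opening from 0.0 (shut) to 1.0 (fully open).
Only numpy, scipy, OpenCV 4.12 (cv2) and the standard library are available. Lean on these libraries where they do the work, as an engineer would, in place of code of your own. Each camera call takes 0.05 s, during which the arm holds its last target. There are 200 camera calls.

## Task

Make up the two camera kits from the stock on the bench. Blue tray: stand the long black lens upright in the round lens seat, and only once it stands there lay the black lens cap centred on its upper end; the brass bushing goes fully down over the steel peg. Yellow tray: stand the short silver lens upright in the round lens seat and lay the grey box of pins flat in the rectangular bay, its long side along the bay's; do not drop the lenses, and leave the bottle and the tweezers where they are.

Things in the scene. Friction and masses are not known exactly. Their poses are not given: they have to be found in the camera images.
- blue_tray: Blue kit tray. Fixed, 120 mm (its x) by 165 mm (its y); origin under its centre, on the bench. Floor at z = 6 mm, rim 6 mm wide to z = 12 mm. Lens seat at x = 0, y = +46 mm: ring 44 mm inside, 54 mm outside diameter, top at z = 11 mm. At x = 0, y = -38 mm stands a steel peg of 12 mm diameter with a pointed top at z = 28 mm, in the middle of a dark round pad.
- yellow_tray: Yellow kit tray. Fixed, 120 mm (its x) by 165 mm (its y); origin under its centre, on the bench. Floor at z = 6 mm, rim 6 mm wide to z = 12 mm. Lens seat at x = 0, y = +46 mm: ring 44 mm inside, 54 mm outside diameter, top at z = 11 mm. Beyond a rib (top at z = 11 mm) the bay with a dark pad, centre x = 0, y = -38 mm: 108 mm along the tray's x, 77 mm wide.
- long_lens: Long lens: black ribbed barrel 30 mm in diameter and 55 mm high with a thin brass line, standing upright on the bench. Origin at the centre of its underside, z up along its axis. Its upper end is flat, with dark glass in the middle.
- short_lens: Short lens: silver ribbed barrel 34 mm in diameter and 26 mm high, dark glass on top, standing upright. Origin at the centre of its underside, z up along its axis.
- cap: Black lens cap, a disc 22 mm in diameter and 10 mm high, lying on the bench. Origin at the centre of its underside, z up.
- pin_box: Shallow open grey plastic box with steel pins in it (they are fixed), 55 mm along its x, 86 mm along its y, 16 mm high, walls 2 mm. Origin at the underside, about the centre (the middle lies at x = -1.5 mm), z up. Take it across the 55 mm side.
- bushing: Brass bushing: plain tube 32 mm outside diameter, 22 mm bore, 20 mm high, standing on its end. Origin at the centre of its underside, z up along its axis.
- bottle: Bystander: white dispensing bottle with a red needle cap, 44 mm in diameter, body 88 mm high, 140 mm with the cap. Origin at the centre of its underside. To be left alone.
- tweezer: Bystander: steel tweezers lying flat, 124 mm along their y, 10 mm wide and 9 mm high. Origin at the underside, about the middle. To be left alone.
Things that resemble listed ones, but are neither listed nor needed, are in the scene too. Of the things shaped like the short_lens, the silver one is meant.

How it is judged:
By the outcome, as a careful person would: the job done as asked, in the order asked, and still so for the second after the job is handed in, with the robot touching nothing.
It also fails if it takes over 128 s, if anything falls off the work surface, if the arm or the gripper's body presses on something with over 40 N, if the wrist force passes 120 N, or if a joint passes its speed limit or range.

## Working session

There is one attempt and no reset: what is moved stays moved. The work goes in short steps, Python scripts to look and compute and a tool call to move; the robot and the scene stay as the last step left them, time stands still between calls to the robot, and variables do not carry over. Pictures are saved under pics/ and viewed, about 12 in all and at most 16, crops included, and the job is handed in when it is done.

Besides the shell and the picture viewer there is one more tool, called after "Request:" as name(argument=value, ...) on one line, values as JSON. carry_out: Moves the arm, as the interface text tells. Its arguments: {"type":"object","properties":{"deltas":{"type":"array"},"hand":{"type":"number"},"newtons":{"type":"number"}},"required":["deltas"]}

```bash
mkdir -p pics
cat > h.py <<'E'
import numpy as np, cv2
from station import readout, read_camera, get_calibration, bot, models
def shot(cam,name,crop=None,scale=1):
    im=read_camera(cam)[:,:,::-1]
    if crop: r0,r1,c0,c1=crop; im=im[r0:r1,c0:c1]
    im=cv2.resize(im,None,fx=scale,fy=scale,interpolation=cv2.INTER_CUBIC)
    cv2.imwrite(f'pics/{name}.png',im)
def ray(cam,rc,z,cal=None):
    c=cal or get_calibration(cam); f=200/np.tan(np.radians(c['fov_y']/2))
    T=np.array(c['world_from_camera']); d=T[:3,:3]@np.array([(rc[1]-c['cx'])/f,(rc[0]-c['cy'])/f,1]); o=T[:3,3]
    return o+d*(z-o[2])/d[2]
def proj(cam,p,cal=None):
    c=cal or get_calibration(cam); f=200/np.tan(np.radians(c['fov_y']/2))
    T=np.array(c['world_from_camera']); q=T[:3,:3].T@(np.array(p)-T[:3,3])
    return np.array([c['cy']+f*q[1]/q[2],c['cx']+f*q[0]/q[2]])
def R():
    from scipy.spatial.transform import Rotation as Ro
    o=readout.get_obs(); w,x,y,z=o['tool_rot']; return np.array(o['eef_pos']),Ro.from_quat([x,y,z,w]).as_matrix(),o
def go(p):  # shift in tool axes cm to world p
    e,M,o=R(); return np.round(M.T@(np.array(p)-e)*100,2)
E
python3 - <<'E'
from h import *
np.set_printoptions(precision=4,suppress=True)
e,M,o=R(); print(o['t'],e,M,o['gripper_width'])
for c in('top','side','wrist'):
    k=get_calibration(c); print(c,k['fov_y'],k['cx'],k['cy'],np.array(k['world_from_camera']))
    shot(c,c+'0')
H=dict(blue_tray=.006,yellow_tray=.006,long_lens=.05,short_lens=.026,cap=.01,pin_box=.008,bushing=.02,bottle=.1,tweezer=.009)
for n,z in H.items():
    for d in models.spot_in(n,'top')[:4]: print(n,round(d['score'],2),np.round(d['centre']),ray('top',d['centre'],z)[:2])
E
```

```text
0.0 [0.1752 0.6513 0.2473] [[ 0.2597  0.9657 -0.0004]
 [ 0.9657 -0.2597 -0.0018]
 [-0.0018  0.0001 -1.    ]] 1.0003139380710702
top 45.313524549908834 327.4964033718173 204.29493319918979 [[ 0.0296 -0.995   0.0955  0.3496]
 [-0.9993 -0.0274  0.0243 -0.0826]
 [-0.0216 -0.0961 -0.9951  1.3173]
 [ 0.      0.      0.      1.    ]]
side 51.0490654419154 323.9169268661949 201.20121012185984 [[ 0.9848 -0.1108  0.1338  0.3424]
 [-0.1733 -0.5745  0.7999 -0.9788]
 [-0.0117 -0.8109 -0.585   0.7316]
 [ 0.      0.      0.      1.    ]]
wrist 67.55910279107505 316.43838826710964 194.7436128675146 [[ 0.2604  0.9308  0.2563  0.1106]
 [ 0.9655 -0.2505 -0.0713  0.6689]
 [-0.0021  0.266  -0.964   0.3736]
 [ 0.      0.      0.      1.    ]]
blue_tray 0.74 [172. 425.] [ 0.5731 -0.3168]
yellow_tray 0.94 [206. 188.] [0.4608 0.3364]
long_lens 0.42 [208. 350.] [ 0.4621 -0.1103]
long_lens 0.37 [169. 426.] [ 0.5721 -0.3102]
short_lens 0.67 [227. 394.] [ 0.4166 -0.2313]
short_lens 0.58 [185. 379.] [ 0.5299 -0.1889]
short_lens 0.51 [238. 361.] [ 0.384  -0.1445]
short_lens 0.51 [210. 249.] [0.4513 0.1613]
cap 0.39 [234. 442.] [ 0.4024 -0.3635]
pin_box 0.95 [209. 250.] [0.4561 0.1615]
pin_box 0.16 [170. 268.] [0.5662 0.1161]
bushing 0.46 [209. 301.] [0.4589 0.0214]
bottle 0.62 [172. 268.] [0.546  0.1024]
```

View pics/top0.png

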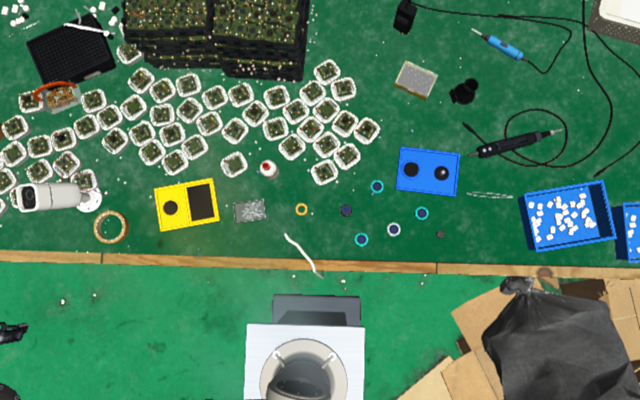

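View pics/side0.png

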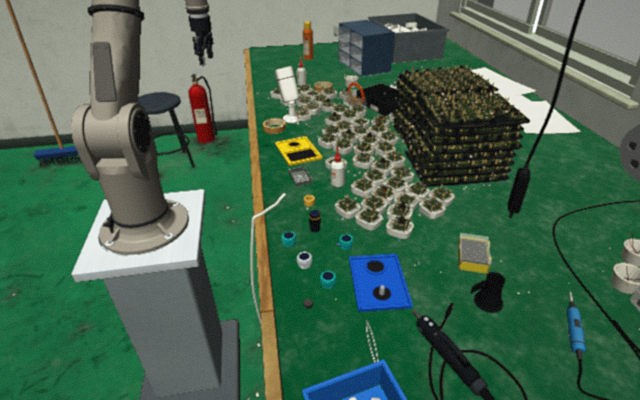

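Top view: yellow tray at (206,188), with its seat to the left. Pin box is at (210,250), bushing (209,301), long lens (210,346), silver lens (229,394) and cap (234,440). The blue tray is at (172,425), with its seat to the left and peg to the right, and the bottle is at (170,268). The side view agrees. Next I go to a wrist view of the left half.

Request:
carry_out(deltas=[[[-33,32,-3],-15],[[-33,32,-3],-15],[[-33,32,-3],-15],[[-33,32,-3],-15],[[-33,32,-3],-15],[[-33,32,-3],-15],[[-33,32,-3],-15],[[-33,32,-3],-15],[[-33,32,-3],-15],[[-33,32,-3],-15]])

```text
t: 1.85
eef_pos: [0.398, 0.2512, 0.2784]
tool_rot: [-0.0, 0.707, 0.707, 0.0]
contact_force: [1.1, 0.6, 0.7]
gripper_width: 0.998
```

```bash
cat >> h.py <<'E'
np.set_printoptions(precision=4,suppress=True)
H=dict(blue_tray=.006,yellow_tray=.006,long_lens=.055,short_lens=.026,cap=.01,pin_box=.008,bushing=.02)
def look(name,qs=H,view=True):
    e,M,o=R(); print('t',o['t'],e,'yaw',np.degrees(np.arctan2(M[1,0],M[0,0])),'g',o['gripper_width'],'F',np.array(o['contact_force']))
    k=get_calibration('wrist'); im=read_camera('wrist')[:,:,::-1]; cv2.imwrite(f'pics/{name}.png',im); np.save(f'pics/{name}.npy',[k],allow_pickle=True)
    for n in qs:
        for d in models.spot_in(n,'wrist')[:4]: print(n,round(d['score'],2),np.round(d['centre']),ray('wrist',d['centre'],H[n],k)[:2])
    return im,k
E
python3 -c "
from h import *
look('w1')"
```

```text
t 1.85 [0.398  0.2512 0.2784] yaw 90.0268314254757 g 0.9976057272207981 F [1.0923 0.5875 0.7079]
yellow_tray 0.75 [213. 381.] [0.4676 0.3414]
long_lens 0.64 [216.  48.] [ 0.455  -0.0815]
short_lens 0.7 [158.  15.] [ 0.3864 -0.1321]
short_lens 0.67 [256.  15.] [ 0.5242 -0.1683]
pin_box 0.61 [207. 257.] [0.4585 0.1685]
bushing 0.65 [213. 144.] [0.4626 0.0172]
```

View pics/w1.png

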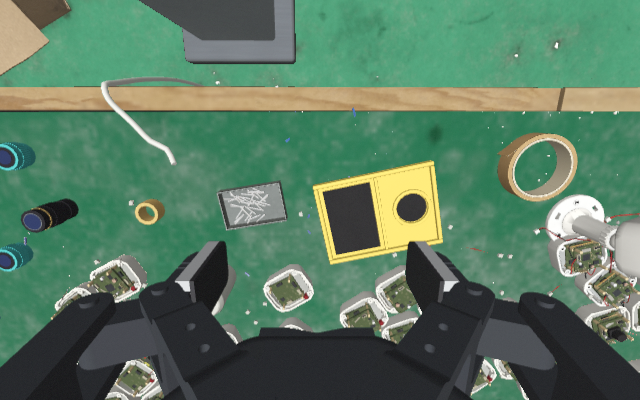

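Wrist view w1: pin box at about (207,253), its long side along the columns. The yellow tray is turned by about 10°, with its bay at (218,352) and seat at (207,411). The brass bushing is at (212,149) and the black lens at (215,48). Now I segment for exact values.

```bash
cat >> h.py <<'E'
def plane(cnt,z,k): return np.array([ray('wrist',(p[1],p[0]),z,k)[:2] for p in cnt.reshape(-1,2)],np.float32)
def rect(cnt,z,k):
    r=cv2.minAreaRect(plane(cnt,z,k)*1000); return np.round(r[0],1),np.round(r[1],1),round(r[2],1)
def blobs(mask,amin=80):
    m=cv2.morphologyEx(mask.astype(np.uint8)*255,cv2.MORPH_OPEN,np.ones((3,3)))
    return [c for c in cv2.findContours(m,cv2.RETR_EXTERNAL,cv2.CHAIN_APPROX_NONE)[0] if cv2.contourArea(c)>amin]
E
python3 - <<'E'
from h import *
im=cv2.imread('pics/w1.png'); k=np.load('pics/w1.npy',allow_pickle=True)[0]
h,s,v=cv2.split(cv2.cvtColor(im,cv2.COLOR_BGR2HSV)); 
def win(m,r0,r1,c0,c1):
    o=np.zeros_like(m); o[r0:r1,c0:c1]=m[r0:r1,c0:c1]; return o
for c in blobs(win((h>20)&(h<35)&(s>100)&(v>120),150,270,300,450)): print('yel',rect(c,.012,k))
for c in blobs(win((v<70),170,255,318,435)): print('dark',rect(c,.006,k), c.reshape(-1,2).mean(0))
for c in blobs(win((s<70),165,240,205,300)): print('box',rect(c,.016,k))
for c in blobs(win((h>12)&(h<32)&(s>90)&(v>90),195,230,130,168)): print('bush',rect(c,.02,k))
print('belowTCP', proj('wrist',(.398,.2512,0),k), proj('wrist',(.398,.2512,.2784-.017),k))
E
```

```text
yel (array([467.3, 337.7]), array([121.8, 164.7]), 12.1)
dark (array([521.3, 394.1]), array([22.5, 19. ]), 90.0) [413.4773 249.3636]
dark (array([459.1, 383.3]), array([38.2, 38.9]), 46.5) [411.     207.1316]
dark (array([477.2, 300.8]), array([95.8, 64. ]), 12.2) [351.3857 217.9095]
box (array([453.6, 163.2]), array([59.5, 88.2]), 8.9)
bush (array([459.8,  24.6]), array([30.9, 41.5]), 36.5)
belowTCP [163.2277 316.5783] [245.551  316.8198]
```

Request:
carry_out(deltas=[[[-8.8,5.6,6],81],[[-8.8,5.6,6],81],[[-8.8,5.6,6],81],[[-8.8,5.6,6],81],[[-8.8,5.6,6],81],[[-8.8,5.6,6],81],[[-8.8,5.6,6],81],[[-8.8,5.6,6],81],[[-8.8,5.6,6],81],[[-8.8,5.6,6],81]], hand=0.9)

```text
t: 3.5
eef_pos: [0.4544, 0.1625, 0.2182]
tool_rot: [0.0, 0.997, 0.079, -0.0]
contact_force: [0.1, -0.6, -0.6]
gripper_width: 0.899
```

Run:
```python
from h import *
im,k=look('w2',['pin_box'])
print('q',R()[2]['q'])
for d in models.spot_in('bottle','wrist')[:2]: print('bot',d, ray('wrist',d['centre'],.1,k))
print('bottle base side',ray('side',(184,338),0), 'below',proj('wrist',R()[0]*[1,1,0],k))
h,s,v=cv2.split(cv2.cvtColor(im,cv2.COLOR_BGR2HSV))
for c in blobs((s<70),1500): print('box',rect(c,.016,k),np.round(c.reshape(-1,2).mean(0)))
```

```text
t 3.5 [0.4544 0.1625 0.2182] yaw 9.115761163000819 g 0.8985021695507542 F [ 0.0943 -0.5683 -0.6197]
pin_box 0.95 [178. 318.] [0.4577 0.1574]
q [-0.8526  0.2002  0.4354  2.059  -0.107   0.9036 -0.2003]
bot {'centre': [230.5, 405.9], 'score': 0.59} [0.5372 0.1424 0.1   ]
bottle base side [0.5697 0.1047 0.    ] below [171.773  316.2989]
box (array([839.4,  70.6]), array([ 74.5, 224.8]), 25.1) [616. 281.]
box (array([456. , 162.9]), array([57.1, 86.4]), 9.1) [317. 172.]
box (array([582.5, 209.1]), array([61.6, 69.9]), 32.6) [439. 150.]
box (array([475.4, 298.9]), array([94. , 62.7]), 12.2) [359.  44.]
box (array([470.6,  89.3]), array([897.4, 492.7]), 9.1) [420. 210.]
```

View pics/w2.png

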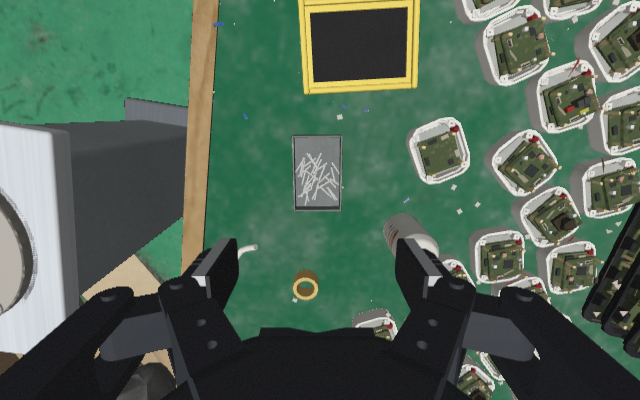

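Box is at (172,317), measured at (456,163) mm with yaw 9.1°, which agrees with w1. The bottle is clear to the right at (235,415). Descending to the box.

Request:
carry_out(deltas=[[[0.15,0,5],0],[[0.15,0,10],0],[[0.15,0,15],0],[[0.15,0,18],0],[[0.15,0,19],0],[[0.15,0,19.65],0],[[0.15,0,19.65],0],[[0.15,0,19.65],0]], hand=0.8)

```text
t: 4.65
eef_pos: [0.4565, 0.163, 0.0227]
tool_rot: [-0.0, 0.997, 0.079, 0.001]
contact_force: [0.3, -0.0, 0.6]
gripper_width: 0.801
```

Request:
carry_out(deltas=[[[0,0,0],0],[[0,0,0],0],[[0,0,0],0],[[0,0,0],0],[[0,0,0],0],[[0,0,0],0]], hand=0.4, newtons=40)

```text
t: 5.4
eef_pos: [0.4569, 0.1632, 0.0236]
tool_rot: [-0.001, 0.997, 0.079, 0.001]
contact_force: [-2.7, -0.3, 7.4]
gripper_width: 0.629
```

Request:
carry_out(deltas=[[[0,0,-0.5],0],[[0,0,-3],0],[[0,0,-7],0],[[0,0,-9],0],[[0,0,-9],0],[[0,0,-9],0]])

```text
t: 6.15
eef_pos: [0.4561, 0.163, 0.1131]
tool_rot: [-0.001, 0.997, 0.079, 0.001]
contact_force: [0.8, 0.5, -1.4]
gripper_width: 0.625
```

Run:
```python
from h import *
im,k=look('w3',['pin_box'])
```

```text
t 6.15 [0.4561 0.163  0.1131] yaw 9.06656033847205 g 0.6251630249742108 F [ 0.758   0.5462 -1.3732]
pin_box 0.61 [246. 319.] [0.465  0.1228]
```

View pics/w3.png

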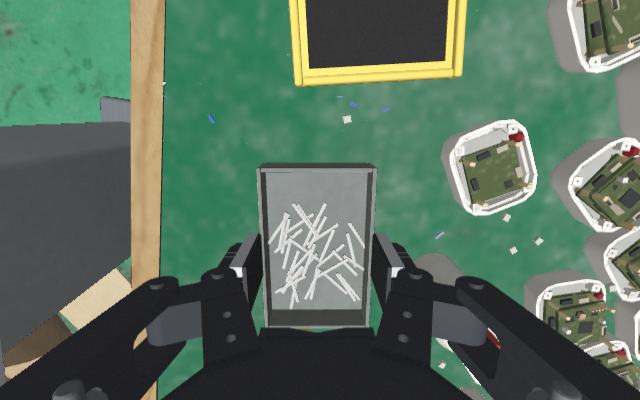

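Box is held level and square between the pads, with its middle at (246,318). Taking it over the bay and turning it.

Request:
carry_out(deltas=[[[0,0,-6],0],[[2,-6,-9],-10],[[4.1,-13.3,-9],-22],[[4.1,-13.3,-9],-33],[[4.1,-13.3,-9],-44],[[4.1,-13.3,-9],-55],[[4.1,-13.3,-9],-66],[[4.1,-13.3,-9],-77],[[4.1,-13.3,-9],-88],[[4.1,-13.3,-9],-93]])

```text
t: 7.5
eef_pos: [0.4749, 0.3, 0.2014]
tool_rot: [-0.0, 0.627, 0.779, -0.001]
contact_force: [0.2, 0.2, -1.1]
gripper_width: 0.623
```

Run:
```python
from h import *
im,k=look('w4',['yellow_tray'])
h,s,v=cv2.split(cv2.cvtColor(im,cv2.COLOR_BGR2HSV))
for c in blobs((h>20)&(h<35)&(s>100)&(v>120),1500): print('yel',rect(c,.012,k))
for c in blobs(v<70,500):
    m=c.reshape(-1,2).mean(0)
    if m[1]<250: print('dark',rect(c,.006,k),m)
print(R()[2]['q'],go((.476,.3005,.05)))
```

```text
t 7.5 [0.4749 0.3    0.2014] yaw 102.33467159378044 g 0.6231987634906411 F [ 0.1743  0.1624 -1.0768]
yellow_tray 0.94 [155. 386.] [0.4362 0.3675]
yel (array([468., 338.]), array([119.1, 164.5]), 11.9)
dark (array([458.8, 383.9]), array([39.6, 38.4]), 15.4) [394.1078 177.6667]
dark (array([445.2, 294.1]), array([29.8, 64.9]), 12.3) [317.2743 147.92  ]
[-0.7351  0.3427  0.0759  1.8809 -0.0327  0.9203  1.138 ] [ 0.03  0.12 15.15]
```

View pics/w4.png

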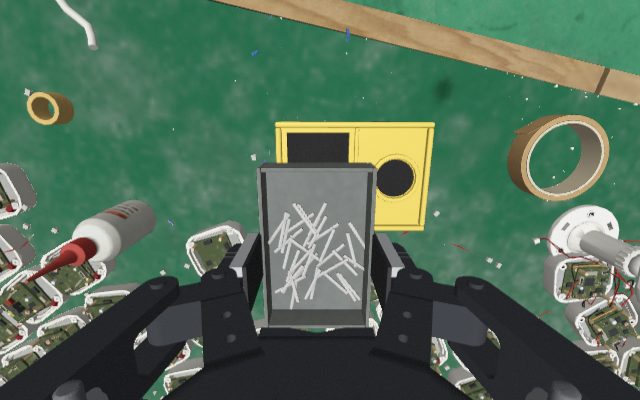

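Tray centre is (468,338) with angle 11.9°, consistent with before. The box is aligned with the bay (visible at (147,317)). Lowering.

Request:
carry_out(deltas=[[[0.05,0.12,5],0],[[0.05,0.12,10],0],[[0.05,0.12,14],0],[[0.05,0.12,16],0],[[0.05,0.12,16.5],0],[[0.05,0.12,17],0],[[0.05,0.12,17.2],0],[[0.05,0.12,17.2],0]])

```text
t: 8.6
eef_pos: [0.4763, 0.3009, 0.0301]
tool_rot: [-0.0, 0.629, 0.778, 0.0]
contact_force: [-0.4, 1.0, -0.7]
gripper_width: 0.622
```

Request:
carry_out(deltas=[[[0,0,0.1],0],[[0,0,0.2],0],[[0,0,0.3],0],[[0,0,0.3],0]])

```text
t: 9.1
eef_pos: [0.4766, 0.3011, 0.0295]
tool_rot: [-0.0, 0.629, 0.777, 0.0]
contact_force: [-6.5, -4.5, 22.0]
gripper_width: 0.627
```

Request:
carry_out(deltas=[[[0,0,-0.1],0],[[0,0,-0.1],0],[[0,0,-0.1],0],[[0,0,-0.1],0],[[0,0,-3],0],[[0,0,-8],0],[[0,-1,-14],0],[[0,-5,-19],0],[[0,-9,-19],0],[[0,-9,-19],0]], hand=0.8)

```text
t: 10.35
eef_pos: [0.3862, 0.2818, 0.2199]
tool_rot: [-0.001, 0.628, 0.778, 0.0]
contact_force: [0.7, -0.2, -0.5]
gripper_width: 0.801
```

Run:
```python
from h import *
im,k=look('w5',['pin_box','yellow_tray'])
h,s,v=cv2.split(cv2.cvtColor(im,cv2.COLOR_BGR2HSV))
for c in blobs((s<70)&(v>60),800): print('box',rect(c,.022,k),c.reshape(-1,2).mean(0))
```

```text
t 10.35 [0.3862 0.2818 0.2199] yaw 102.174479268039 g 0.8012214112572228 F [ 0.6792 -0.2143 -0.4755]
pin_box 0.85 [249. 317.] [0.4792 0.3026]
yellow_tray 0.56 [238. 358.] [0.4546 0.3493]
box (array([613.4, 553.6]), array([113.2,  48.4]), 73.9) [471.6453 379.4187]
box (array([540.8, 535. ]), array([97.4, 55.9]), 88.3) [479.1667 331.8276]
box (array([558.1, 368.8]), array([42.2, 69.1]), 3.9) [355.0131 320.    ]
box (array([669.2, 118.6]), array([144. , 106.7]), 16.8) [153.8876 356.5421]
box (array([494. , 679.4]), array([243.2,  73.1]), 64.0) [592.1421 319.4574]
box (array([625.9, -51.4]), array([123.1, 217.4]), 50.2) [ 35.2328 300.2454]
box (array([473.2, 300.7]), array([90.4, 58.3]), 12.1) [315.8155 248.309 ]
box (array([402.1, 546.5]), array([72.4, 77.9]), 71.1) [534.3547 234.2302]
box (array([314.1,  55.8]), array([119.4, 123.7]), 54.6) [105.985   61.9268]
box (array([257.6, 183.9]), array([ 48.2, 122.9]), 12.2) [249.5521  21.1994]
```

View pics/w5.png

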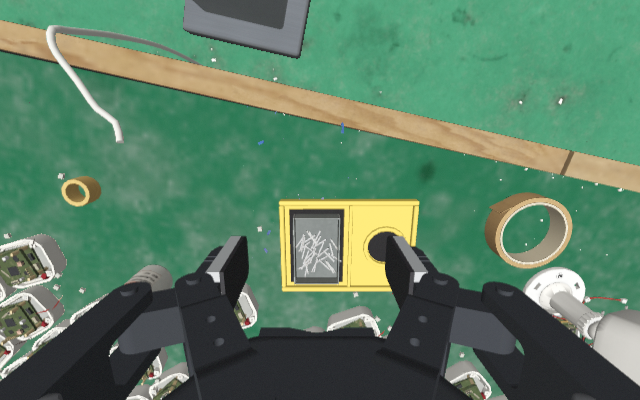

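The box lies flat in the bay at (248,317), its long side along the bay's. Next is the right half.

Request:
carry_out(deltas=[[[-6,1,-3],3],[[-12,2,-6],6],[[-18,3,-6],9],[[-24,3,-6],12],[[-28,2.5,-6],12],[[-34,0,-6],12],[[-40,-3,-6],12],[[-45,-6,-6],12],[[-45,-6,-6],12],[[-45,-6,-6],12]], hand=1)

```text
t: 11.75
eef_pos: [0.4248, -0.1708, 0.2786]
tool_rot: [-0.0, 0.707, 0.707, 0.0]
contact_force: [1.3, -0.1, -0.1]
gripper_width: 1.0
```

Run:
```python
from h import *
im,k=look('w6',['blue_tray','long_lens','short_lens','cap','bushing'])
```

```text
t 11.75 [ 0.4248 -0.1708  0.2786] yaw 89.94248553530711 g 1.0002055008749737 F [ 1.3302 -0.1038 -0.1445]
blue_tray 0.76 [254. 230.] [ 0.5573 -0.2969]
blue_tray 0.27 [197. 371.] [ 0.471  -0.0954]
long_lens 0.68 [198. 370.] [ 0.4581 -0.1059]
long_lens 0.2 [227.  98.] [ 0.4957 -0.4442]
short_lens 0.67 [159. 271.] [ 0.4152 -0.2283]
short_lens 0.67 [238. 308.] [ 0.5232 -0.1828]
short_lens 0.66 [136. 335.] [ 0.3867 -0.1479]
short_lens 0.58 [194. 217.] [ 0.4615 -0.3021]
cap 0.64 [149. 177.] [ 0.4043 -0.3548]
bushing 0.62 [193. 459.] [0.4615 0.0188]
```

View pics/w6.png

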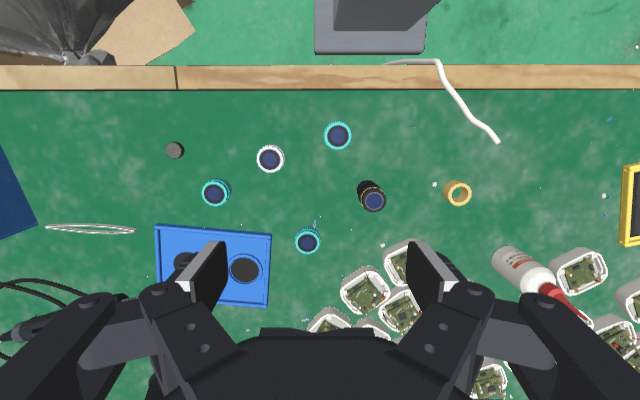

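w6: silver lens (159,270), surrounded by teal look-alikes. Long lens top is at (201,374), cap (150,175) and bushing (193,458). Blue tray at (265,212), with its seat at (268,245) and its peg behind the left finger. Refining each.

Run:
```python
from h import *
im=cv2.imread('pics/w6.png'); k=np.load('pics/w6.npy',allow_pickle=True)[0]
h,s,v=cv2.split(cv2.cvtColor(im,cv2.COLOR_BGR2HSV)); 
def win(m,r0,r1,c0,c1):
    o=np.zeros_like(m); o[r0:r1,c0:c1]=m[r0:r1,c0:c1]; return o
def circ(n,m,z,amin=30):
    for c in blobs(m,amin):
        (x,y),r=cv2.minEnclosingCircle(plane(c,z,k)*1000); print(n,np.round([x,y,2*r],1),np.round(c.reshape(-1,2).mean(0)))
circ('silver',win((s<60)&(v>110),140,180,250,290),.026)
circ('silverglass',win((v<130)&(s>60)&(h>100),140,180,250,290),.026)
circ('lens',win((h>105)&(h<140)&(s>50)&(v>40),180,220,350,395),.055)
circ('lensall',win(v<60,175,220,350,395),.055)
circ('cap',win(v<90,135,165,160,190),.01)
circ('bush',win((h>12)&(h<32)&(s>90)&(v>90),175,212,438,478),.02)
circ('bore',win((h>40)&(h<90)&(v>0),180,206,446,471),.02)
b=blobs((h>100)&(h<118)&(s>130)&(v>120),2000)
for c in b: print('blue',rect(c,.012,k),c.reshape(-1,2).mean(0))
circ('bseat',win(v<70,245,290,225,265),.006)
cv2.imwrite('pics/w6c.png',cv2.resize(im[120:300,140:480],None,fx=2.35,fy=2.35,interpolation=cv2.INTER_CUBIC))
```

```text
silver [ 414.4 -229.1   37.3] [270. 158.]
silverglass [ 415.  -230.9   18.3] [269. 158.]
lens [ 461.6 -101.1   20.6] [374. 200.]
lensall [ 447.2 -111.2   23.9] [364. 187.]
bush [460.6  16.   39.2] [457. 192.]
bore [461.1  15.6  16.2] [456. 192.]
blue (array([ 575.4, -323.4]), array([164.6, 123.4]), 84.3) [209.3971 259.4598]
bseat [ 583.2 -278.8   39.4] [244. 270.]
```

View pics/w6c.png

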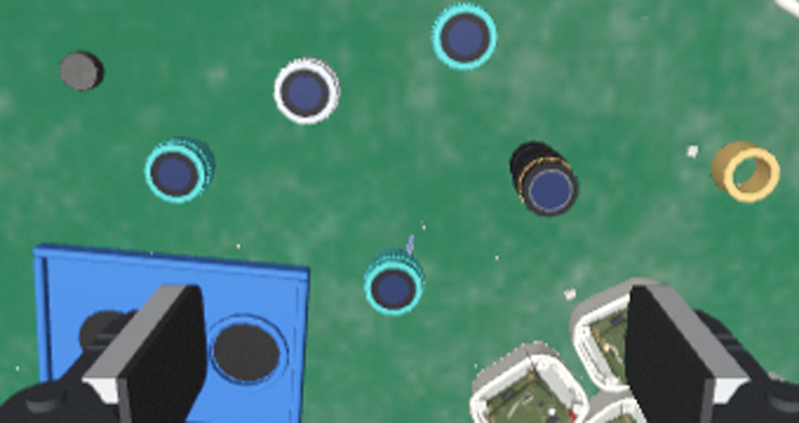

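Request:
carry_out(deltas=[[[5,2.4,4],0],[[6.9,3.6,8],0],[[6.9,3.6,9],0],[[6.9,3.6,9],0]], hand=0.8)

```text
t: 12.55
eef_pos: [0.4601, -0.1008, 0.1887]
tool_rot: [-0.001, 0.706, 0.708, -0.0]
contact_force: [-0.2, -0.0, 1.5]
gripper_width: 0.796
```

```bash
cat >> h.py <<'E'
def circs(n,m,z,k,w,amin=30):
    o=np.zeros(m.shape,bool); o[w[0]:w[1],w[2]:w[3]]=m[w[0]:w[1],w[2]:w[3]]
    for c in blobs(o,amin):
        P=plane(c,z,k)*1000; (x,y),r=cv2.minEnclosingCircle(P); print(n,np.round([x,y,2*r],1),'px',np.round(c.reshape(-1,2).mean(0)), 'go',go((x/1000,y/1000,.1)))
def hsv(im): return cv2.split(cv2.cvtColor(im,cv2.COLOR_BGR2HSV))
E
python3 - <<'E'
from h import *
im,k=look('w7',['long_lens'])
h,s,v=hsv(im); circs('glass',(h>105)&(h<140)&(s>50)&(v>40),.055,k,(100,260,250,390)); circs('all',v<60,.055,k,(100,235,250,390))
E
```

```text
t 12.55 [ 0.4601 -0.1008  0.1887] yaw 90.14084722194472 g 0.7964393511676386 F [-0.1712 -0.0179  1.4602]
long_lens 0.77 [189. 316.] [ 0.4591 -0.1017]
long_lens 0.28 [137. 183.] [ 0.4134 -0.2155]
glass [ 461.7 -101.2   20.6] px [316. 192.] go [0.02 0.06 9.  ]
glass [ 386.7 -140.3   16.3] px [269. 106.] go [-3.89 -7.44  8.98]
all [ 443.8 -101.4   17.8] px [316. 170.] go [-0.   -1.73  8.99]
```

Request:
carry_out(deltas=[[[0,0.1,5],0],[[0,0.1,10],0],[[0,0.1,13.5],0],[[0,0.1,15],0],[[0,0.1,15.5],0],[[0,0.1,15.5],0]])

```text
t: 13.4
eef_pos: [0.4632, -0.1016, 0.036]
tool_rot: [0.001, 0.707, 0.707, 0.002]
contact_force: [1.2, 0.7, 0.6]
gripper_width: 0.798
```

Request:
carry_out(deltas=[[[0,0,0],0],[[0,0,0],0],[[0,0,0],0],[[0,0,0],0],[[0,0,0],0],[[0,0,0],0],[[0,0,0],0],[[0,0,0],0]], hand=0.1, newtons=50)

```text
t: 14.4
eef_pos: [0.4638, -0.1017, 0.037]
tool_rot: [0.002, 0.707, 0.707, 0.002]
contact_force: [-1.2, 0.3, 9.9]
gripper_width: 0.331
```

Request:
carry_out(deltas=[[[0,0,-1],0],[[0,0,-6],0],[[0,0,-11],0],[[-4,4,-16],0],[[-9,8,-18],0],[[-14,12,-18],0],[[-18,15,-18],0],[[-22,17.6,-18],0],[[-22,17.6,-18],0],[[-22,17.6,-18],0]])

```text
t: 15.65
eef_pos: [0.6384, -0.3213, 0.2176]
tool_rot: [0.001, 0.707, 0.707, 0.002]
contact_force: [-0.5, 0.1, -0.3]
gripper_width: 0.331
```

Run:
```python
from h import *
im,k=look('w8',['blue_tray'])
h,s,v=hsv(im)
for c in blobs((h>100)&(h<118)&(s>130)&(v>120),2000): print('blue',rect(c,.012,k),c.reshape(-1,2).mean(0))
circs('dark',v<75,.006,k,(40,230,150,480),100)
```

```text
t 15.65 [ 0.6384 -0.3213  0.2176] yaw 90.0199634333078 g 0.3306148751088281 F [-0.463   0.0855 -0.3032]
blue_tray 0.7 [110. 315.] [ 0.5697 -0.3227]
blue (array([ 577.5, -323.5]), array([164.1, 119.7]), 84.4) [313.5663 112.5871]
dark [ 706.  -321.2   59.6] px [317. 220.] go [-0.13  6.67 11.83]
dark [ 668.2 -467.6  117.8] px [186. 190.] go [-14.77   2.86  11.77]
dark [ 582.2 -278.    40.3] px [356. 121.] go [ 4.21 -5.7  11.77]
dark [ 573.7 -361.8   40.4] px [279. 113.] go [-4.17 -6.56 11.75]
dark [ 527.6 -175.1   27.2] px [455.  66.] go [ 14.51 -11.14  11.77]
```

View pics/w8.png

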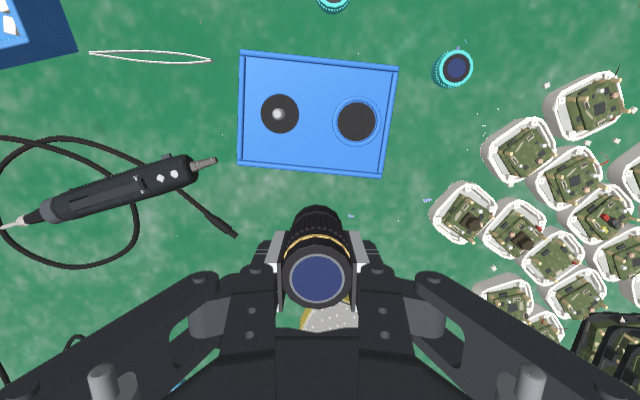

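w8: blue tray is fully visible. Seat at (121,356) measures (582,-278) mm and the peg pad at (113,279) measures (574,-362); both match the tray geometry. The lens is held upright. Moving over the seat.

Request:
carry_out(deltas=[[[4.35,-5.45,0],0],[[4.35,-5.45,4],0],[[4.35,-5.45,9],0],[[4.35,-5.45,13],0],[[4.35,-5.45,15.5],0],[[4.35,-5.45,16.5],0],[[4.35,-5.45,16.8],0],[[4.35,-5.45,16.8],0]])

```text
t: 16.75
eef_pos: [0.5856, -0.2765, 0.0509]
tool_rot: [0.002, 0.706, 0.708, 0.003]
contact_force: [-0.1, 0.9, -0.9]
gripper_width: 0.327
```

```bash
python3 -c "
from h import *
im,k=look('w9',[]); print(go((.584,-.2778,.043)))
h,s,v=hsv(im); circs('glass',(h>105)&(h<140)&(s>50)&(s<170)&(v>40),R()[0][2]+.018,k,(200,400,250,390),100)"
```

```text
t 16.75 [ 0.5856 -0.2765  0.0509] yaw 90.11694051558142 g 0.32654532973676076 F [-0.0745  0.9184 -0.8709]
[-0.12 -0.18  0.8 ]
glass [ 598.8 -267.6   13.7] px [338. 309.] go [ 0.91  1.34 -4.89]
glass [ 596.4 -286.3    9.3] px [293. 305.] go [-0.96  1.1  -4.89]
glass [ 583.7 -276.7   20.6] px [317. 278.] go [ 0.01 -0.17 -4.9 ]
glass [ 558.7 -254.9   16.9] px [372. 220.] go [ 2.18 -2.67 -4.91]
glass [ 557.2 -262.1   16.7] px [356. 214.] go [ 1.47 -2.82 -4.92]
glass [ 562.6 -296.4   28. ] px [263. 224.] go [-1.97 -2.28 -4.92]
```

View pics/w9.png

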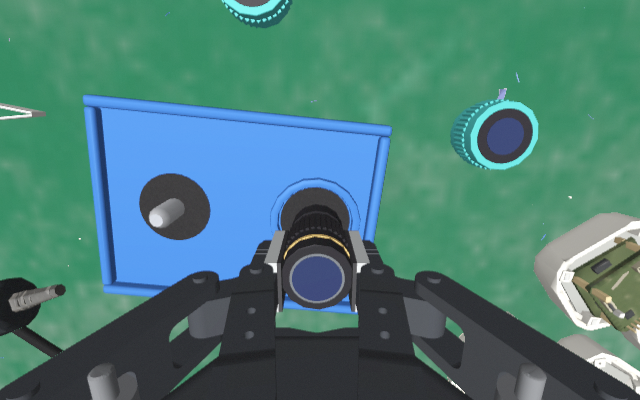

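Lens centre measures (583.7,-276.7), about 2 mm off the seat centre at (582,-277.8). Correcting and lowering.

Request:
carry_out(deltas=[[[-0.1,-0.17,0.2],0],[[-0.1,-0.17,0.5],0],[[-0.1,-0.17,0.7],0],[[-0.1,-0.17,0.85],0],[[-0.1,-0.17,0.95],0],[[-0.1,-0.17,0.95],0]])

```text
t: 17.55
eef_pos: [0.5841, -0.2777, 0.0431]
tool_rot: [0.002, 0.706, 0.708, 0.003]
contact_force: [-4.5, 2.6, 14.1]
gripper_width: 0.33
```

Request:
carry_out(deltas=[[[0,0,-0.1],0],[[0,0,-0.1],0],[[0,0,-0.1],0],[[0,0,-0.2],0],[[0,0,-0.4],0],[[0,0,-4],0],[[0,0,-9],0],[[0,0,-14],0],[[0,0,-16],0],[[0,0,-16],0]], hand=0.65)

```text
t: 18.8
eef_pos: [0.5836, -0.2783, 0.2042]
tool_rot: [0.003, 0.706, 0.708, 0.004]
contact_force: [0.7, 1.3, -0.8]
gripper_width: 0.652
```

```bash
python3 -c "
from h import *
im,k=look('w10',['long_lens','cap']); 
h,s,v=hsv(im); circs('glass',(h>105)&(h<140)&(s>50)&(s<150)&(v>40),.061,k,(100,300,250,390),60)
circs('glassall',(v<120)&(s<150),.061,k,(100,260,250,390),60)
print(go((.404,-.355,.2)))"
```

```text
t 18.8 [ 0.5836 -0.2783  0.2042] yaw 90.10684606207793 g 0.6516392942661505 F [ 0.7055  1.279  -0.7506]
long_lens 0.91 [179. 317.] [ 0.5788 -0.2779]
glass [ 582.1 -277.8   20.6] px [317. 184.] go [-0.09 -0.03 10.1 ]
glassall [ 645.  -214.9   33. ] px [378. 248.] go [ 6.19  6.27 10.15]
glassall [ 645.  -338.4   30.2] px [256. 248.] go [-6.16  6.25 10.1 ]
glassall [ 574.9 -278.2   42. ] px [316. 176.] go [-0.13 -0.75 10.1 ]
glassall [ 564.8 -337.8   25.1] px [253. 166.] go [-6.09 -1.77 10.07]
[ -7.74 -17.82  -0.  ]
```

Request:
carry_out(deltas=[[[-2.5,-5.5,0],0],[[-5,-11,0],0],[[-7.7,-16,3],0],[[-7.7,-17.8,5],0],[[-7.7,-17.8,5],0],[[-7.7,-17.8,5],0]])

```text
t: 19.7
eef_pos: [0.4058, -0.3541, 0.15]
tool_rot: [0.0, 0.706, 0.708, 0.003]
contact_force: [0.3, 0.1, 0.4]
gripper_width: 0.651
```

```bash
python3 -c "
from h import *
im,k=look('w11',['cap']); 
h,s,v=hsv(im); circs('cap',(s<70)&(v<150),.01,k,(80,235,240,390),60)"
```

```text
t 19.7 [ 0.4058 -0.3541  0.15  ] yaw 90.20488656849808 g 0.6509805994336892 F [0.3113 0.1187 0.4135]
cap 0.72 [186. 310.] [ 0.404  -0.3601]
cap [ 405.  -360.    22.6] px [310. 186.] go [-0.6  -0.16  5.05]
```

View pics/w11.png

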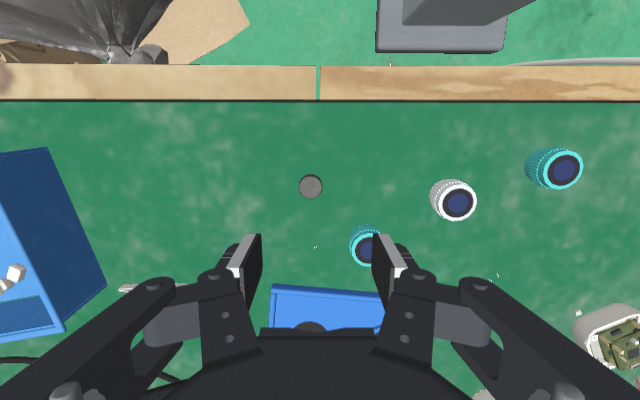

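Cap at (186,310) measures (405,-360) mm and is unobstructed. Grasping it.

Request:
carry_out(deltas=[[[-0.55,-0.1,5],0],[[-0.55,-0.1,9.5],0],[[-0.55,-0.1,12],0],[[-0.55,-0.1,12.8],0],[[-0.55,-0.1,13.05],0],[[-0.55,-0.1,13.05],0]])

```text
t: 20.55
eef_pos: [0.4069, -0.3597, 0.021]
tool_rot: [0.002, 0.705, 0.709, 0.003]
contact_force: [-0.4, 0.2, -0.0]
gripper_width: 0.651
```

Request:
carry_out(deltas=[[[0,0,0],0],[[0,0,0],0],[[0,0,0],0],[[0,0,0],0],[[0,0,0],0],[[0,0,0],0],[[0,0,0],0],[[0,0,0],0]], hand=0.05, newtons=30)

```text
t: 21.55
eef_pos: [0.4075, -0.3601, 0.0219]
tool_rot: [0.002, 0.705, 0.709, 0.003]
contact_force: [-0.5, 1.8, 6.3]
gripper_width: 0.225
```

Request:
carry_out(deltas=[[[0,0,-1],0],[[0,0,-6],0],[[0,0,-11],0],[[2,4,-15],0],[[4,8,-15],0],[[6,12,-15],0],[[7,15,-15],0],[[8,17.4,-15],0],[[8,17.4,-15],0],[[8,17.4,-15],0]])

```text
t: 22.8
eef_pos: [0.5786, -0.2803, 0.1736]
tool_rot: [0.002, 0.706, 0.708, 0.003]
contact_force: [-0.4, -1.0, -0.5]
gripper_width: 0.223
```

```bash
python3 -c "
from h import *
im,k=look('w12',['cap']);z=R()[0][2]
h,s,v=hsv(im); circs('cap',(s<70)&(v<150),z-.01,k,(200,300,250,390),60)
circs('glass',(h>105)&(h<140)&(s>50)&(s<150)&(v>40),.061,k,(80,300,250,390),60)
print(go((.582,-.2778,.08)))"
```

```text
t 22.8 [ 0.5786 -0.2803  0.1736] yaw 90.20024539455274 g 0.22330270164362662 F [-0.4346 -0.9642 -0.4715]
cap 0.96 [240. 317.] [ 0.6423 -0.2799]
cap [ 599.5 -278.8   73.8] px [318. 268.] go [0.17 2.05 7.39]
cap [ 552.5 -279.1   15.7] px [320. 208.] go [ 0.15 -2.65  7.35]
glass [ 582.1 -277.8   20.5] px [320. 199.] go [0.27 0.31 7.37]
[0.27 0.29 9.37]
```

View pics/w12.png

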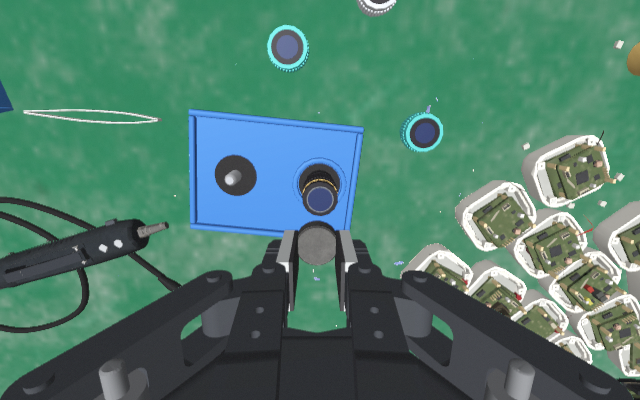

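Cap is held level at about (243,318), and the lens stands in its seat with the top at (199,320). Measuring the cap's offset from the TCP.

Run:
```python
from h import *
im=cv2.imread('pics/w12.png');k=np.load('pics/w12.npy',allow_pickle=True)[0]
g=cv2.resize(im[205:285,285:355],None,fx=8,fy=8,interpolation=cv2.INTER_CUBIC); cv2.imwrite('pics/w12c.png',g)
e=np.array([.5786,-.2803,.1736])
for x,y in((0,0),(-.003,0),(.003,0)):
  for r in(.011,):
    P=[proj('wrist',e+[x+r*np.cos(a),y+r*np.sin(a),-.012],k) for a in np.linspace(0,6.28,40)]
    P=np.array(P); print(x,P.min(0),P.max(0))
```

```text
0 [229.4485 295.0066] [269.1259 338.5646]
-0.003 [223.7791 294.9063] [263.8906 338.7021]
0.003 [235.0554 295.1058] [274.3058 338.4287]
```

View pics/w12c.png

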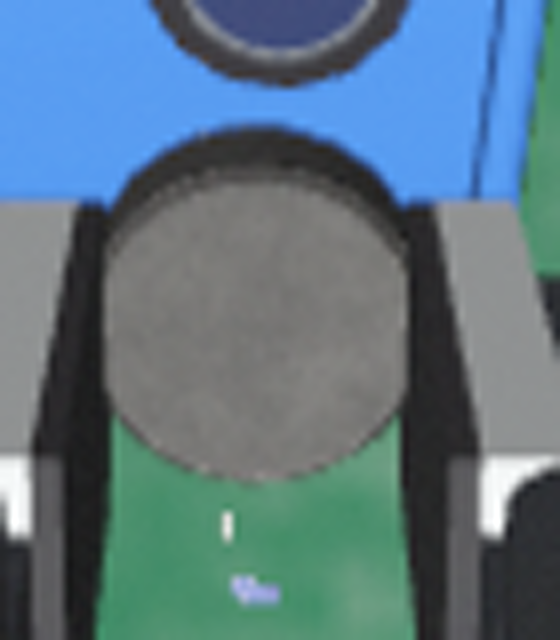

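Request:
carry_out(deltas=[[[0.25,0.5,0],0],[[0.25,0.53,3],0],[[0.25,0.53,6],0],[[0.25,0.53,8],0],[[0.25,0.53,8.5],0],[[0.25,0.53,8.5],0]])

```text
t: 23.65
eef_pos: [0.5846, -0.2783, 0.0891]
tool_rot: [0.003, 0.706, 0.708, 0.003]
contact_force: [0.1, -1.1, -0.2]
gripper_width: 0.222
```

```bash
python3 -c "
from h import *
im,k=look('w13',[]);print(go((.5839,-.2778,.0829)))"
```

```text
t 23.65 [ 0.5846 -0.2783  0.0891] yaw 90.12788583064815 g 0.22243523558819936 F [ 0.1247 -1.1001 -0.1812]
[ 0.07 -0.11  0.67]
```

Request:
carry_out(deltas=[[[0.06,-0.09,0.3],0],[[0.06,-0.09,0.5],0],[[0.06,-0.09,0.6],0],[[0.06,-0.09,0.65],0],[[0.06,-0.09,0.68],0]])

```text
t: 24.32
eef_pos: [0.5842, -0.2779, 0.083]
tool_rot: [0.003, 0.706, 0.708, 0.003]
contact_force: [-0.7, 1.3, 2.4]
gripper_width: 0.223
```

Request:
carry_out(deltas=[[[0,0,0],0],[[0,0,0],0],[[0,0,0],0],[[0,0,0],0],[[0,0,-1],0],[[0,0,-4],0],[[0,0,-9],0],[[0,0,-12],0],[[0,0,-12],0]], hand=0.5)

```text
t: 25.45
eef_pos: [0.5846, -0.279, 0.2067]
tool_rot: [0.006, 0.706, 0.708, 0.005]
contact_force: [-0.2, 0.2, -0.7]
gripper_width: 0.499
```

```bash
python3 -c "
from h import *
im,k=look('w14',['cap','long_lens']);
cv2.imwrite('pics/w14c.png',cv2.resize(im[120:260,200:440],None,fx=3,fy=3,interpolation=cv2.INTER_CUBIC))
h,s,v=hsv(im); circs('cap',(s<60)&(v<150)&(v>70),.071,k,(100,235,280,360),60)
print(go((.461,.016,.2)),R()[2]['q'])"
```

```text
t 25.45 [ 0.5846 -0.279   0.2067] yaw 90.11328922478663 g 0.4992751856202684 F [-0.2112  0.1805 -0.7126]
cap 0.85 [184. 318.] [ 0.5975 -0.2777]
long_lens 0.77 [169. 317.] [ 0.5716 -0.2792]
cap [ 579.6 -278.5   27.3] px [317. 181.] go [-0.11 -0.38 10.23]
[ 29.38 -12.09   0.17] [-0.0056  0.5065  0.4959  1.7069 -0.2848  0.9928  2.1665]
```

View pics/w14c.png

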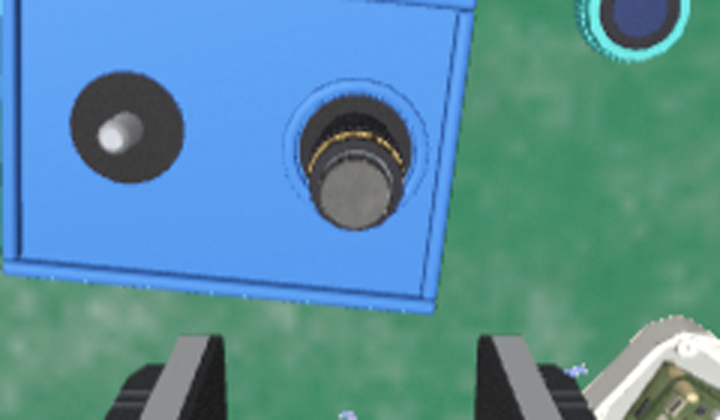

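The cap sits on the lens's upper end, looking centred (crop (193,355)). Next is the bushing.

Request:
carry_out(deltas=[[[5,-2,0],0],[[11,-4.5,0],0],[[17,-7,0],0],[[23,-9.5,0],0],[[28,-11.5,0],0],[[29.4,-12.1,2],0],[[29.4,-12.1,4],0],[[29.4,-12.1,4],0],[[29.4,-12.1,4],0]], hand=0.75)

```text
t: 26.72
eef_pos: [0.4613, 0.0158, 0.1618]
tool_rot: [0.002, 0.707, 0.708, 0.003]
contact_force: [0.1, -0.2, 0.4]
gripper_width: 0.747
```

```bash
python3 -c "
from h import *
k=np.load('pics/w14.npy',allow_pickle=True)[0]; print('cap on lens',ray('wrist',(184.5,318.2),.071,k))
im,k=look('w15',['bushing']);print(R()[1][:,2],R()[2]['q'])
h,s,v=hsv(im); circs('bush',(h>12)&(h<32)&(s>90)&(v>90),.02,k,(100,260,240,400),60)
m=((h>12)&(h<32)&(s>90)&(v>150)); circs('bushtop',m,.02,k,(100,260,240,400),60)
m2=(h>40)&(h<90)&(s>90)
circs('bore',m2,.02,k,(160,205,298,335),20)"
```

```text
cap on lens [ 0.5823 -0.2779  0.071 ]
t 26.725 [0.4613 0.0158 0.1618] yaw 90.09651148031082 g 0.7465821396225668 F [ 0.0592 -0.1814  0.3512]
bushing 0.81 [195. 318.] [0.4697 0.0167]
[ 0.0089  0.0014 -1.    ] [-0.551   0.2502  0.4425  2.1624 -0.1567  0.7493  1.566 ]
bush [461.2  19.5  34. ] px [321. 187.] go [ 0.36 -0.1   6.22]
bushtop [461.3  19.5  33.9] px [320. 187.] go [ 0.36 -0.09  6.22]
bore [474.5   4.   13.6] px [303. 201.] go [-1.2   1.22  6.23]
bore [460.4  19.8  18.6] px [321. 186.] go [ 0.39 -0.19  6.22]
bore [457.2   0.1  15.3] px [301. 182.] go [-1.59 -0.51  6.22]
bore [441.6  15.3  33.6] px [316. 164.] go [-0.06 -2.07  6.21]
```

Request:
carry_out(deltas=[[[0.37,-0.05,5],0],[[0.37,-0.1,10],0],[[0.37,-0.13,13],0],[[0.37,-0.13,13.8],0],[[0.37,-0.13,14.1],0],[[0.37,-0.13,14.1],0]])

```text
t: 27.58
eef_pos: [0.4625, 0.0198, 0.0222]
tool_rot: [0.003, 0.707, 0.708, 0.004]
contact_force: [-0.8, 0.1, 0.4]
gripper_width: 0.748
```

Request:
carry_out(deltas=[[[0,0,0],0],[[0,0,0],0],[[0,0,0],0],[[0,0,0],0],[[0,0,0],0],[[0,0,0],0],[[0,0,0],0],[[0,0,0],0]], hand=0.1, newtons=40)

```text
t: 28.58
eef_pos: [0.4633, 0.02, 0.0234]
tool_rot: [0.003, 0.707, 0.707, 0.005]
contact_force: [-1.6, 0.3, 10.3]
gripper_width: 0.359
```

```bash
python3 -c "
from h import *
print(R()[0],R()[1][:,2],go((.5737,-.3617,.0219)))"
```

```text
[0.4633 0.02   0.0234] [ 0.0125  0.0027 -0.9999] [-38.18  11.     0.18]
```

Request:
carry_out(deltas=[[[0,0,-2],0],[[0,0,-8],0],[[-4,1,-13],0],[[-10,3,-15],0],[[-16,5,-15],0],[[-22,6.5,-15],0],[[-28,8,-15],0],[[-34,10,-15],0],[[-38.2,11.2,-15],0],[[-38.2,11.2,-15],0]])

```text
t: 29.82
eef_pos: [0.5727, -0.3673, 0.1738]
tool_rot: [0.005, 0.709, 0.706, 0.004]
contact_force: [0.2, 0.7, -0.6]
gripper_width: 0.357
```

```bash
python3 -c "
from h import *
im,k=look('w16',['bushing']); e=R()[0];print(R()[1][:,2])
h,s,v=hsv(im); circs('bushtop',(h>12)&(h<32)&(s>90)&(v>120),e[2]-.0034,k,(190,330,240,400),60)
for c in blobs((h>100)&(h<118)&(s>130)&(v>120),2000): print('blue',rect(c,.012,k),c.reshape(-1,2).mean(0))
print(go((.5757,-.3615,.0294)))"
```

```text
t 29.825 [ 0.5727 -0.3673  0.1738] yaw 89.74451805679688 g 0.357045683374604 F [ 0.2229  0.7132 -0.5569]
bushing 0.97 [258. 316.] [ 0.6536 -0.3687]
bushing 0.66 [168. 357.] [ 0.5591 -0.3296]
[ 0.0117  0.0034 -0.9999]
bushtop [ 569.5 -367.7   37. ] px [316. 252.] go [-0.57 -0.47  7.33]
blue (array([ 577.2, -323.8]), array([164. , 119.6]), 84.3) [367.4122 180.0804]
blue (array([ 479.3, -625.1]), array([ 53.1, 121. ]), 73.3) [18.5833 79.15  ]
[ 0.02  0.07 14.4 ]
```

Request:
carry_out(deltas=[[[0,0,4],0],[[0,0,8],0],[[0,0.1,10.5],0],[[0,0.1,11.2],0],[[0,0.1,11.2],0],[[0,0.1,11.2],0]])

```text
t: 30.68
eef_pos: [0.5764, -0.3621, 0.0629]
tool_rot: [0.004, 0.707, 0.707, 0.006]
contact_force: [0.1, -0.5, -1.3]
gripper_width: 0.355
```

```bash
python3 -c "
from h import *
im,k=look('w17',[]); print(go((.5757,-.3615,.0294)))
cv2.imwrite('pics/w17c.png',cv2.resize(im[150:310,220:420],None,fx=3.5,fy=3.5,interpolation=cv2.INTER_CUBIC))
e=R()[0]; f=lambda p:(np.array(proj('wrist',p,k))-[150,220])*3.5
print('peg tip',f((.5735,-.3616,.028)),'bush top',f((e[0]-.0022,e[1],e[2]-.0034)),'bush bottom',f((e[0]-.0022,e[1],e[2]-.0234)))"
```

```text
t 30.675 [ 0.5764 -0.3621  0.0629] yaw 90.03060606582702 g 0.3547523006476421 F [ 0.1156 -0.4807 -1.298 ]
[ 0.06 -0.11  3.35]
peg tip [268.8659 341.0916] bush top [362.0113 337.8871] bush bottom [301.3607 337.6013]
```

Request:
carry_out(deltas=[[[0.06,-0.1,0.8],0],[[0.06,-0.1,1.5],0],[[0.06,-0.1,2],0],[[0.06,-0.1,2.4],0],[[0.06,-0.1,2.7],0],[[0.06,-0.1,2.7],0]])

```text
t: 31.48
eef_pos: [0.5756, -0.3615, 0.0356]
tool_rot: [0.004, 0.707, 0.707, 0.006]
contact_force: [0.2, 0.9, -0.4]
gripper_width: 0.359
```

Request:
carry_out(deltas=[[[0,0,0.3],0],[[0,0,0.5],0],[[0,0,0.65],0],[[0,0,0.7],0],[[0,0,0.7],0]])

```text
t: 32.1
eef_pos: [0.5757, -0.3614, 0.0295]
tool_rot: [0.004, 0.707, 0.707, 0.006]
contact_force: [-2.8, 2.5, 6.9]
gripper_width: 0.359
```

Request:
carry_out(deltas=[[[0,0,-0.1],0],[[0,0,-0.1],0],[[0,0,-0.2],0],[[0,0,-0.4],0],[[0,0,-3],0],[[0,0,-8],0],[[0,0,-13],0],[[3,-4,-15],0],[[3,-6,-15],0],[[3,-6,-15],0]], hand=0.6)

```text
t: 33.35
eef_pos: [0.5125, -0.3322, 0.1794]
tool_rot: [0.004, 0.708, 0.707, 0.006]
contact_force: [0.4, 0.4, 0.1]
gripper_width: 0.6
```

```bash
python3 -c "
from h import *
im,k=look('w18',['bushing','cap','long_lens']);
h,s,v=hsv(im); circs('bush',(h>12)&(h<32)&(s>90)&(v>120),.026,k,(100,350,200,420),60)
circs('cap',(s<60)&(v<150)&(v>70),.071,k,(100,300,320,420),60)
cv2.imwrite('pics/w18c.png',cv2.resize(im[160:300,200:440],None,fx=3,fy=3,interpolation=cv2.INTER_CUBIC))
print(go((.4145,-.2295,.15)),R()[1][:,2])"
```

```text
t 33.35 [ 0.5125 -0.3322  0.1794] yaw 89.91882863956144 g 0.6000086062468427 F [0.442  0.4074 0.0752]
bushing 0.64 [234. 291.] [ 0.5681 -0.3586]
long_lens 0.73 [248. 361.] [ 0.5671 -0.2913]
bush [ 571.3 -361.3   37.5] px [288. 239.] go [-2.97  5.55  7.92]
cap [ 591.4 -271.3   27.3] px [385. 280.] go [6.04 7.57 7.97]
cap [ 560.7 -271.3   38.9] px [386. 249.] go [6.04 4.5  7.93]
cap [ 457.9 -309.9   21.8] px [346. 127.] go [ 2.19 -5.79  7.78]
[ 10.25 -10.05   2.74] [ 0.0136  0.0029 -0.9999]
```

View pics/w18c.png

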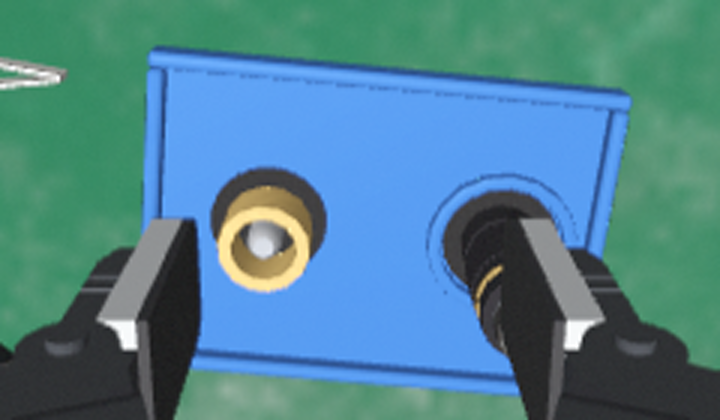

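Bushing is down on its pad with the peg tip inside the bore (crop (240,262)), and the lens is still standing. On to the silver lens.

Request:
carry_out(deltas=[[[4,-4,0],0],[[8,-8,0],0],[[10.25,-10,2],0],[[10.25,-10,2.7],0],[[10.25,-10,2.7],0],[[10.25,-10,2.7],0]])

```text
t: 34.3
eef_pos: [0.4164, -0.2306, 0.1509]
tool_rot: [0.005, 0.707, 0.707, 0.006]
contact_force: [-0.2, -1.2, -0.0]
gripper_width: 0.601
```

```bash
python3 -c "
from h import *
im,k=look('w19',['short_lens']);
h,s,v=hsv(im); circs('silver',(s<60)&(v>110),.026,k,(100,235,240,400),60)
circs('glass',(h>100)&(h<140)&(s>60)&(v<130),.026,k,(100,235,240,400),60)
print(go((.4145,-.2295,.15)),R()[1][:,2])"
```

```text
t 34.3 [ 0.4164 -0.2306  0.1509] yaw 90.01987415929243 g 0.6012855819904813 F [-0.2214 -1.1575 -0.0161]
short_lens 0.96 [294. 358.] [ 0.5201 -0.1906]
short_lens 0.82 [229. 236.] [ 0.4529 -0.3035]
short_lens 0.77 [188. 317.] [ 0.4145 -0.2303]
short_lens 0.67 [154. 416.] [ 0.385  -0.1472]
silver [ 413.5 -230.5   37.6] px [317. 186.] go [-0.03 -0.32  5.08]
glass [ 415.3 -230.8   18.6] px [316. 188.] go [-0.05 -0.13  5.08]
[ 0.09 -0.14  0.08] [ 0.0145  0.0019 -0.9999]
```

Request:
carry_out(deltas=[[[0,-0.2,5],0],[[0,-0.3,9],0],[[0,-0.33,11.5],0],[[0,-0.33,12.2],0],[[0,-0.33,12.5],0],[[0,-0.33,12.5],0]])

```text
t: 35.15
eef_pos: [0.4151, -0.2305, 0.0265]
tool_rot: [0.005, 0.707, 0.707, 0.006]
contact_force: [0.4, -0.1, -0.3]
gripper_width: 0.602
```

Request:
carry_out(deltas=[[[0,0,0],0],[[0,0,0],0],[[0,0,0],0],[[0,0,0],0],[[0,0,0],0],[[0,0,0],0],[[0,0,0],0],[[0,0,0],0]], hand=0.1, newtons=50)

```text
t: 36.15
eef_pos: [0.4158, -0.2307, 0.0277]
tool_rot: [0.006, 0.707, 0.707, 0.007]
contact_force: [-0.6, 1.4, 8.1]
gripper_width: 0.367
```

Request:
carry_out(deltas=[[[0,0,-1],0],[[0,0,-6],0],[[0,0,-11],0],[[4,4,-15],0],[[9,7,-18],0],[[15,7,-18],0],[[21,7,-18],0],[[21,7,-18],0],[[21,7,-18],0]])

```text
t: 37.28
eef_pos: [0.4824, -0.0211, 0.2096]
tool_rot: [0.006, 0.707, 0.707, 0.007]
contact_force: [-1.1, 0.4, -1.5]
gripper_width: 0.366
```

```bash
python3 -c "
from h import *
im,k=look('w20',['short_lens','bushing']);
print(go((.46,.36,.2)),R()[1][:,2],R()[2]['q'])"
```

```text
t 37.275 [ 0.4824 -0.0211  0.2096] yaw 90.04161295754328 g 0.3662491165272848 F [-1.1101  0.4238 -1.545 ]
short_lens 0.88 [214. 172.] [ 0.5261 -0.1794]
short_lens 0.85 [250. 315.] [ 0.5696 -0.0224]
short_lens 0.84 [ 77. 192.] [ 0.386  -0.1412]
short_lens 0.77 [156.  51.] [ 0.4622 -0.2961]
bushing 0.82 [251.  26.] [ 0.5746 -0.358 ]
[38.26 -2.37  0.93] [ 0.018   0.0009 -0.9998] [-0.5416  0.2101  0.5284  2.0836 -0.1395  0.8625  1.6342]
```

Request:
carry_out(deltas=[[[6,0,0],0],[[12,0,0],0],[[18,0,0],0],[[24,0,0],0],[[30,-1,0],0],[[36,-2,0],0],[[40.5,-2.4,1],0],[[40.5,-2.4,1],0],[[40.5,-2.4,1],0],[[40.5,-2.4,1],0]])

```text
t: 38.67
eef_pos: [0.461, 0.3801, 0.1996]
tool_rot: [0.006, 0.709, 0.705, 0.007]
contact_force: [0.4, 0.6, -0.7]
gripper_width: 0.366
```

```bash
python3 -c "
from h import *
im,k=look('w21',['yellow_tray','short_lens']);z=R()[0][2]
h,s,v=hsv(im)
for c in blobs((h>20)&(h<35)&(s>100)&(v>120),1500): print('yel',rect(c,.012,k))
circs('seat',v<70,.006,k,(80,235,240,400),100)
circs('glass',(h>100)&(h<140)&(s>60)&(v<130),z-.0017,k,(200,320,240,400),60)
print(z,go((.459,.3833,.0337)),R()[1][:,2])"
```

```text
t 38.675 [0.461  0.3801 0.1996] yaw 89.6214443529676 g 0.36565258155011593 F [ 0.3567  0.5635 -0.6509]
yellow_tray 0.8 [168. 298.] [0.4555 0.3601]
short_lens 0.59 [251. 317.] [0.545  0.3794]
yel (array([468.1, 338.2]), array([119.7, 164.4]), 12.1)
seat [504.2 334.   29.3] px [277. 210.] go [-4.71  4.22 10.04]
seat [459.  383.1  40.7] px [319. 171.] go [ 0.18 -0.32  9.96]
seat [457.6 317.   68.6] px [262. 164.] go [-6.43 -0.43  9.95]
glass [460.9 379.9  18.6] px [316. 259.] go [-0.14 -0.14  9.97]
0.19966277825593243 [ 0.19 -0.45 16.59] [ 0.0183  0.001  -0.9998]
```

Request:
carry_out(deltas=[[[0.19,-0.2,4],0],[[0.19,-0.3,9],0],[[0.19,-0.4,13],0],[[0.19,-0.45,15],0],[[0.19,-0.47,15.7],0],[[0.19,-0.47,15.7],0],[[0.19,-0.47,15.7],0]])

```text
t: 39.7
eef_pos: [0.4595, 0.3839, 0.0441]
tool_rot: [0.006, 0.709, 0.705, 0.008]
contact_force: [-0.0, 0.0, -0.9]
gripper_width: 0.364
```

```bash
python3 -c "
from h import *
im,k=look('w22',[]);z=R()[0][2]
h,s,v=hsv(im)
circs('glass',(h>100)&(h<140)&(s>60)&(v<130),z-.0017,k,(200,320,240,400),60)
print(z,go((.4587,.3832,.0337)),R()[1][:,2])"
```

```text
t 39.7 [0.4595 0.3839 0.0441] yaw 89.70372704435455 g 0.363651250953794 F [-0.0424  0.0217 -0.874 ]
glass [459.4 383.7  18.7] px [316. 259.] go [-0.01  0.11 -5.6 ]
0.04399397415795945 [-0.08 -0.09  1.03] [ 0.02    0.0028 -0.9998]
```

Request:
carry_out(deltas=[[[-0.06,-0.1,0.4],0],[[-0.06,-0.1,0.7],0],[[-0.06,-0.1,0.9],0],[[-0.06,-0.1,1.05],0],[[-0.06,-0.1,1.1],0],[[-0.06,-0.1,1.1],0]])

```text
t: 40.5
eef_pos: [0.4585, 0.3833, 0.0337]
tool_rot: [0.006, 0.709, 0.705, 0.008]
contact_force: [-3.7, -3.2, 9.6]
gripper_width: 0.361
```

Request:
carry_out(deltas=[[[0,0,-0.1],0],[[0,0,-0.1],0],[[0,0,-0.2],0],[[0,0,-0.4],0],[[0,0,-3],0],[[0,0,-8],0],[[0,0,-13],0],[[0,0,-17],0],[[-4,2,-19],0],[[-4,2,-19],0]], hand=0.6)

```text
t: 41.75
eef_pos: [0.4776, 0.3393, 0.2264]
tool_rot: [0.007, 0.711, 0.703, 0.01]
contact_force: [0.0, 0.0, 0.2]
gripper_width: 0.6
```

```bash
python3 -c "
from h import *
im,k=look('w23',['short_lens','pin_box','yellow_tray'])
h,s,v=hsv(im)
circs('glass',(h>100)&(h<140)&(s>60)&(v<130),.032,k,(80,320,240,420),60)
circs('silver',(s<60)&(v>110),.032,k,(80,320,300,420),100)
for c in blobs((s<70)&(v>60),800):
  r=rect(c,.022,k)
  if abs(r[0][0]-470)<40 and abs(r[0][1]-300)<100: print('box',r)
cv2.imwrite('pics/w23c.png',cv2.resize(im[60:260,220:440],None,fx=3,fy=3))
for n,z in (('cap',.071),('bushing',.026),('bottle',.1),('tweezer',.009),('long_lens',.05),('short_lens',.026)):
  read_camera('top') if n=='cap' else 0
  print(n,[(round(d['score'],2),np.round(d['centre']),ray('top',d['centre'],z)[:2]) for d in models.spot_in(n,'top')[:4]])"
```

```text
t 41.75 [0.4776 0.3393 0.2264] yaw 89.35621573439617 g 0.6003454563941619 F [0.0035 0.0253 0.2465]
short_lens 0.78 [155. 358.] [0.4612 0.3857]
pin_box 0.65 [167. 284.] [0.477  0.3028]
yellow_tray 0.91 [150. 331.] [0.4577 0.3571]
glass [458.1 382.9  18.9] px [357. 153.] go [ 3.92 -1.81 12.31]
silver [591.7 426.8  33.1] px [391. 263.] go [ 8.36 11.54 12.56]
silver [579.4 448.1  43.2] px [410. 254.] go [10.49 10.29 12.55]
silver [607.5 383.8 140.7] px [340. 273.] go [ 4.07 13.13 12.58]
silver [484.7 323.7  42.9] px [304. 179.] go [-1.99  0.88 12.34]
silver [457.1 381.6  36.6] px [356. 152.] go [ 3.79 -1.9  12.31]
box (array([457.8, 383.2]), array([36.6, 36.4]), 89.3)
box (array([476.4, 303.8]), array([89. , 56.8]), 9.3)
cap [(0.43, array([163., 416.]), array([ 0.5837, -0.282 ])), (0.35, array([166., 411.]), array([ 0.5772, -0.2677]))]
bushing [(0.52, array([169., 441.]), array([ 0.5771, -0.3561]))]
bottle [(0.63, array([166., 414.]), array([ 0.5708, -0.2721])), (0.52, array([170., 270.]), array([0.5521, 0.0991])), (0.51, array([213., 181.]), array([0.4339, 0.3215]))]
tweezer []
long_lens [(0.64, array([168., 411.]), array([ 0.5759, -0.2722]))]
short_lens [(0.5, array([185., 378.]), array([ 0.5296, -0.1862])), (0.42, array([207., 168.]), array([0.4549, 0.3847]))]
```

Box angle reads 9.3° against 12.1° earlier. I'll recheck from a clear viewpoint.

Request:
carry_out(deltas=[[[-2,4,-3],0],[[-2,6,-3],0],[[-2,6,-3],0],[[-2,6,-3],0]])

```text
t: 42.8
eef_pos: [0.5326, 0.3229, 0.2541]
tool_rot: [0.006, 0.708, 0.706, 0.007]
contact_force: [0.0, -0.3, 0.0]
gripper_width: 0.601
```

```bash
python3 -c "
from h import *
im,k=look('w24',['short_lens','pin_box'])
h,s,v=hsv(im)
for t in (50,60,70,80):
 for c in blobs((s<70)&(v>t),800):
  r=rect(c,.022,k)
  if abs(r[0][0]-470)<40 and abs(r[0][1]-320)<100: print(t,'grey',r,cv2.boundingRect(c))
for c in blobs((h>20)&(h<35)&(s>100)&(v>120),1500): print('yel',rect(c,.012,k))
for c in blobs((v<60),300): print('dark',rect(c,.006,k),cv2.boundingRect(c)) if c[:,0,1].mean()<180 else 0
print(R()[2]['joint_vel'])"
```

```text
t 42.8 [0.5326 0.3229 0.2541] yaw 89.78086542130205 g 0.6009306387513053 F [ 0.028  -0.3137  0.0104]
short_lens 0.67 [102. 370.] [0.4581 0.3835]
pin_box 0.86 [118. 300.] [0.4766 0.3039]
50 grey (array([458.4, 383.3]), array([36.8, 35.9]), 89.7) (353, 85, 33, 34)
50 grey (array([476.9, 301.1]), array([87.4, 57.3]), 11.9) (265, 75, 63, 85)
60 grey (array([458.4, 383.3]), array([36.7, 35.9]), 89.7) (353, 85, 33, 34)
60 grey (array([476.5, 302.5]), array([87.8, 53.7]), 13.3) (266, 75, 62, 84)
70 grey (array([458.4, 383.3]), array([36.7, 35.9]), 89.7) (353, 85, 33, 34)
70 grey (array([476.4, 303.3]), array([86.9, 52.7]), 12.1) (269, 75, 59, 84)
80 grey (array([457.8, 383.3]), array([36.7, 34.8]), 89.7) (353, 85, 33, 33)
80 grey (array([477.8, 303.5]), array([83.7, 52.6]), 12.3) (269, 78, 59, 80)
yel (array([468.6, 338.2]), array([120. , 164.5]), 12.1)
[-0.      0.0002  0.0034 -0.0056 -0.     -0.0025  0.0008]
```

Box angle reads 12° again and it is centred in the bay. The silver lens is upright and centred in its seat. The robot is clear, so I'm handing in.

```bash
python3 -c "
from h import *
print(bot.hand_in())"
```

```text
the job is handed in; nothing more can be done
None
```

Both camera kits are made up and handed in, at about 43 s of the 128 s allowed. The highest reported contact force at the end of a move was about 22 N, when the pin box touched the bay floor.

**Blue tray**
- The long lens stands in its seat at (582, -278) mm, within about 1 mm of the seat centre.
- I laid the cap after that. It measured within 1 mm of the lens axis.
- The bushing went down over the peg until it touched the pad. The picture showed the peg tip inside the bore.

**Yellow tray**
- The silver lens stands in its seat at (458, 383) mm, within 1 mm of the seat centre.
- The pin box lies in the bay with its long side along the bay's: 12° in the last check, against 12.1° for the tray.

**Checks that disagreed or failed**
- **Box angle:** one measurement of the box read 9.3°. A repeat from a clearer viewpoint gave 12°.
- **Tweezers:** the last top picture did not detect them. I never worked near them, and they were still in place in the last picture I viewed.
- **Bottle:** it was found about where it stood at the start.
- **Blue tray at the end:** I last looked at it closely before placing the silver lens. The final top picture still put the lens, cap and bushing in place, though only coarsely.
- **Silver lens seating:** by then I had used all 16 pictures, so I checked this by measurement only.

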